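# Index the camera arm to the green station

## Task

The bench camera sits on a yellow swing arm that is locked by a spring index pin. Hook a fingertip under the pin's pull ring, without squeezing it, lift the pin out of its notch, swing the arm to the neighbouring notch with the green tag, and let the pin spring fully home there. Treat the ring gently, do not handle the camera, and leave the things lying around where they are.

Things in the scene. Friction and masses are not known exactly. Their poses are not given: they have to be found in the camera images.
- stand: Fixed index stand. Origin: on the arm's vertical hinge axis, at table height. The middle notch lies on its -x, which points roughly to the robot's right; z up. Blue base plate x -205 to +115, y +-130, 12 mm thick; on it an arc of aluminium teeth, tops 36 mm above the table, with five notches 13 mm wide, 130 mm from the axis, 0.35 rad (45 mm) apart. The arm starts locked in the middle notch.
- pan_swing (a joint): Angle of the yellow swing arm, rad about the stand's z, anticlockwise from above. 0 = middle notch, others +-0.35, +-0.70; positive moves the ring end to the stand's -y. Friction holds it where left (1 N at the ring); 0.02 rad play when locked. Bar 30 mm wide, top 52 mm above the table, from 30 mm beyond the axis to its point 162 mm out on the ring side.
- pin_lift (a joint): Lift of the pin, m: 0 fully home, 0.028 upper stop. Vertical, 10 mm thick, round tip, in a barrel (24 mm diameter, top 78 mm above the table) on the arm 130 mm from the axis; travels with the arm. Clears the teeth above 0.014; let down on a tooth it rests there. Spring: 3 N down at 0, 6 N at the top. The tip centres itself when let go within 3 mm of a notch's middle.
- index_pin: The spring pin together with its pull ring (see pin_lift and ring_center). Origin: on the pin's axis, 130 mm from the hinge axis, at table height when the pin is home.
- ring_center (a point): Orange pull ring fixed on the pin, not pivoting: its centre, 111 mm above the table (pin home), 111 mm from the axis; x along the arm to the hinge, z up. 54 mm clear inside, wire 5 mm. Its plane lies across the arm, leaning 40 deg back from upright, top edge towards the camera: a finger sloping down along the arm towards the hinge passes through. 75 mm free behind it.
- pointer_tip (a point): Yellow pointed end of the arm, outside the pin, 162 mm from the hinge axis, 47 mm above the table. In the green notch it is 18 mm from the green tag's centre.
- green_tag: Green disc, 22 mm across and 3 mm thick, fixed on the stand's base plate 180 mm from the hinge axis, in front of one of the two notches next to the middle: the wanted notch. Origin: centre of its underside.
- red_tag: Red disc of the same size in front of the notch on the other side of the middle: not wanted.
- camera: White bullet camera 50 mm in diameter and 125 mm long on the arm above the hinge, facing away from the ring, 67 to 120 mm above the table, its back end 30 mm from the hinge axis on the ring side (36 mm with its socket). Origin: its bracket, 58 mm above the table, 15 mm from the axis, away from the ring. Not to be pushed.
- screwdriver: Loose screwdriver 170 mm long lying on the robot's side of the stand. Leave alone.
- lens: Loose small black lens, 32 mm diameter, 36 mm high, standing on the far side of the stand. Leave alone.
- screw_jar: Loose clear jar with blue cap, 52 mm diameter, 60 mm high, on the far side of the stand. Leave alone.
- adapter: Loose black plug adapter 75 x 45 x 30 mm. Leave alone.
- phone: Loose white phone 145 x 70 x 9 mm. Leave alone.
- dome_camera: Loose white dome camera 110 mm diameter, 84 mm high. Leave alone.
- tape_roll: Loose blue ring-shaped tape roll 84 mm diameter, 19 mm high. Leave alone.

How it is judged:
By the outcome, as a careful person would: the job done as asked, in the order asked, and still so for the second after the job is handed in, with the robot touching nothing.
It also fails if it takes over 48 s, if anything falls off the work surface, if the arm or the gripper's body presses on something with over 40 N, if the wrist force passes 120 N, or if a joint passes its speed limit or range.

## Robot

A 6-joint arm with a two-finger parallel gripper is mounted at the origin on the work surface. World frame = base frame: x ahead of the robot, y to its left, z up, the work surface at z = 0. Lengths are in m, angles in rad, forces in N, time in s.
With the tool pointing down it reaches from about 0.25 to 0.8 m from the base axis. Payload 8.5 kg.
Tool frame: the origin (TCP) lies midway between the tips of the shut fingers; the grasp point (between the pads) lies 19 mm behind it (env.grip_depth is the distance from the TCP to the grasp point, in m); y points along the fingers, x is the direction in which the jaws open and shut, and the axes are right-handed (so a half turn about y gives the same grasp; the last joint's range is limited). The gripper opens to 85 mm and grips with 20 to 120 N. Pads are 22 mm wide; open, the fingers measure 114 mm over their backs; the gripper's body (76 mm by 85 mm) begins 54 mm behind the grasp point. The pads swing forward as they close: fully open they stand 13 mm farther back than shut.
Start: joints at [1.348, 0.238, -0.013, 1.319, 0, 1.571], TCP at [0.116, 0.512, 0.231] pointing down, gripper open.
Joint ranges: [-2.66, 2.66], [-1.03, 1.9], [-1.14, 1.46], [-1.82, 2.27], [-1.45, 1.34], [-3.14, 3.14]. Speed limits (rad/s): [2.22, 2.22, 2.79, 3.14, 3.14, 3.14].

## Interface

Orientations are given as a rotation vector (axis times angle).
In Python, from bench import env, optics gives the robot as it stands.
- The arm moves only by the tool arm_command, never from a script. Its argument "steps" is a list of rows, each an object of numbers: "wx", "wy", "wz": the turn, a rotation vector about the world's x, y, z in degrees; "dx", "dy", "dz": the shift along the world's x, y, z in mm; "hand": the opening, from -1 (shut) to 1 (fully open), so that 0 is half open. In form: [{"wx": .., "wy": .., "wz": .., "dx": .., "dy": .., "dz": .., "hand": ..}, ...]. A call has 1 to 8 rows; each row shifts and turns the pose as measured when the row begins; what a row does not reach is not made up. A row lasts 1/8 s, in which the tool goes at most 62.5 mm and 10.7 degrees, less where a joint would pass 70% of its speed; a pose out of reach is approached as far as the arm can. A call with a gripper value outside its range is refused whole. The fingers move at their own pace and stop on an object; "squeeze" is the grip in N (left out, the last holds). Time passes only in rows, so rows that do not move let the fingers close. It gives the time, the measured TCP pose, the force and the opening at its end, in the units of the state.
- env.sense(): the state, without advancing time (a new reading comes with each control period).
- optics.grab_frame(name): name is "side" or "top"; returns the picture (420x560x3 uint8, red, green, blue); there is no depth.
- optics.camera_model(name): a dict with "camera_matrix" (3x3 intrinsics, pixels), "distortion" ([k1, k2, p1, p2, k3] as OpenCV has them; the pictures are not rectified), "R" (3x3) and "t" (3): a world point X has camera coordinates R X + t. Camera axes: x right, y down, z forward; pixel columns grow to the right and rows downward; lengths in m; the calibration is good to about 2 mm. A picture is of the moment at which its call begins. camera_model takes no time and is no camera call.
- env.close_job(): hands the job in, once; it reports no verdict.
The state is a dict: "time_s": time; "q": joint angles; "qd": joint speeds; "effort": joint torques, N m; "tool_pos": TCP position; "tool_rot": TCP orientation; "force": force on the tool from outside, world axes, zero at the start; "wrist_torque": the same for the moment, N m; "gripper_width": opening from 0.0 (shut) to 1.0 (fully open).
Only numpy, scipy, OpenCV 4.12 (cv2) and the standard library are available. Lean on these libraries where they do the work, as an engineer would, in place of code of your own. Each camera call takes 0.05 s, during which the arm holds its last target. There are 200 camera calls.

## Working session

There is one attempt and no reset: what is moved stays moved. The work goes in short steps, Python scripts to look and compute and a tool call to move; the robot and the scene stay as the last step left them, time stands still between calls to the robot, and variables do not carry over. Pictures are saved under pics/ and viewed, about 8 in all and at most 12, crops included, and the job is handed in when it is done.

Besides the shell and the picture viewer there is one more tool, called as a command line: name --argument value ..., lists and objects as JSON in quotes. arm_command: Moves the arm, as the interface text tells. Its arguments: {"type":"object","properties":{"steps":{"type":"array"},"squeeze":{"type":"number"}},"required":["steps"]}

```bash
mkdir -p pics; python3 - <<'E'
from bench import env, optics
import cv2,numpy as np
for n in("side","top"):
    f=optics.grab_frame(n); cv2.imwrite(f"pics/{n}0.png",f[:,:,::-1])
    m=optics.camera_model(n); print(n,m["camera_matrix"],m["distortion"],m["R"],m["t"], -np.array(m["R"]).T@m["t"])
print(env.sense())
E
```

```text
side [[534.42807697   0.         286.77647925]
 [  0.         534.42807697 210.48712972]
 [  0.           0.           1.        ]] [-0.07613234  0.          0.          0.          0.        ] [[ 0.99063777 -0.13648455 -0.00296205]
 [-0.07454019 -0.52259846 -0.8493142 ]
 [ 0.1143703   0.84158352 -0.52787936]] [-0.58131939  0.12824593  1.35696454] [ 0.43023998 -1.15431898  0.82351276]
top [[496.95958055   0.         282.43600271]
 [  0.         496.95958055 218.65806491]
 [  0.           0.           1.        ]] [-0.11384878  0.          0.          0.          0.        ] [[ 9.32516600e-03 -9.99955811e-01  1.19052849e-03]
 [-9.98461066e-01 -9.37630238e-03 -5.46588059e-02]
 [ 5.46675534e-02 -6.78993909e-04 -9.98504380e-01]] [-0.0020789   0.57022167  1.37997526] [0.49392365 0.00420476 1.40908145]
{'time_s': 0.1, 'q': array([ 1.34800286e+00,  2.38716816e-01, -1.41507876e-02,  1.31923383e+00,
        7.64894225e-06,  1.57082562e+00]), 'qd': array([-0.00090819, -0.00166364,  0.00199411, -0.00219388, -0.00077859,
       -0.00072569]), 'effort': array([-1.76754573e-03, -5.39722610e+01,  3.46997774e+01,  1.34485288e-02,
       -7.16005593e-05, -4.31832447e-06]), 'tool_pos': array([0.1159152 , 0.51165459, 0.23075148]), 'tool_rot': array([-1.30722276, -1.04276581,  1.04447894]), 'force': array([0.43684334, 0.27312   , 0.61664587]), 'wrist_torque': array([ 0.0025753 , -0.02512689, -0.0157054 ]), 'gripper_width': 1.000434276763682}
```

View pics/top0.png

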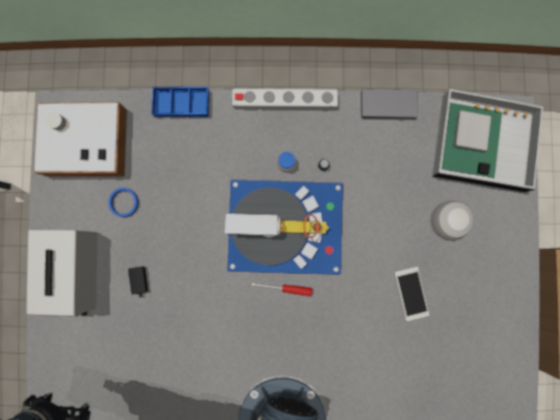

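View pics/side0.png

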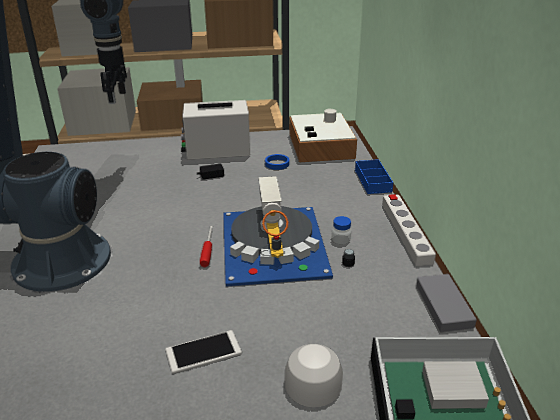

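The top view shows the stand with its hinge at about (272,227), the ring at (313,227) on the right, the green tag at (330,206) and the red tag at (329,250). The side view shows the orange ring at (274,222), green at (303,267) and red at (252,271). Next I fit the stand pose.

```bash
cat > h.py <<'E'
from bench import env, optics
import cv2,numpy as np
from scipy.optimize import least_squares
from scipy.spatial.transform import Rotation as Ro
M={n:optics.camera_model(n) for n in("side","top")}
def proj(n,P):
    m=M[n];return cv2.projectPoints(np.atleast_2d(np.array(P,float)),cv2.Rodrigues(np.array(m["R"]))[0],np.array(m["t"]),np.array(m["camera_matrix"]),np.array(m["distortion"]))[0][:,0]
def blob(f,lo,hi,box,smin=110):
    h=cv2.cvtColor(f,cv2.COLOR_RGB2HSV); k=cv2.inRange(h,(lo,smin,50),(hi,255,255))
    x0,y0,x1,y1=box; z=np.zeros_like(k); z[y0:y1,x0:x1]=k[y0:y1,x0:x1]; return z
def cen(k):
    m=cv2.moments(k,True);return np.array([m["m10"]/m["m00"],m["m01"]/m["m00"]]),m["m00"]
def world(p,S):
    x,y,a=p; S=np.atleast_2d(S); c,s=np.cos(a),np.sin(a)
    return np.c_[x+c*S[:,0]-s*S[:,1],y+s*S[:,0]+c*S[:,1],S[:,2]]
def armpt(r,phi,z): # point at radius r on ring side at swing phi, stand frame
    return [-r*np.cos(phi),-r*np.sin(phi),z]
E
python3 - <<'E'
from h import *
g=[];
F={n:cv2.imread(f"pics/{n}0.png")[:,:,::-1].copy() for n in M}
obs=[]
for n,gb,rb,ob in(("top",(322,198,340,214),(322,243,338,258),(300,205,330,245)),("side",(292,260,312,275),(243,264,262,278),(255,200,295,245))):
    G,ga=cen(blob(F[n],45,80,gb)); R,ra=cen(cv2.bitwise_or(blob(F[n],0,6,rb),blob(F[n],172,180,rb)))
    B=blob(F[n],105,125,(215,170,350,290),120); cs=cv2.findContours(B,0,2)[0]; c=cv2.convexHull(max(cs,key=cv2.contourArea))
    q=cv2.approxPolyDP(c,6,True)[:,0]
    O=blob(F[n],5,18,ob,150); ys,xs=np.nonzero(O)
    print(n,G,ga,R,ra,q.tolist(),"ring",xs.min(),xs.max(),ys.min(),ys.max(),len(xs))
    obs.append((n,G,R,q))
T=[armpt(180,.35,15),armpt(180,-.35,15)]
C=np.array([[x,y,12] for x in(-205,115) for y in(-130,130)],float)
def res(p,full=False):
    r=[]
    for n,G,R,q in obs:
        P=proj(n,world(p,np.array(T)/1e3)); r+=[*(P[0]-G),*(P[1]-R)]
        for c in proj(n,world(p,C/1e3)):
            d=q-c; r+=list(.5*d[np.argmin((d**2).sum(1))])
    return np.array(r)
s=least_squares(res,[.47,.03,1.57],loss="soft_l1"); print(s.x,np.round(res(s.x),1))
p=s.x;np.save("p.npy",p)
for nm,r,z in(("ring",111,111),("tip",162,47),("pin",130,0)):
    W=world(p,np.array(armpt(r,0,z))/1e3); print(nm,W,[proj(n,W) for n in M])
for n in M: cv2.imwrite(f"pics/{n}c.png",cv2.resize(F[n][170:290,215:355,::-1],None,fx=5,fy=5,interpolation=2))
a=np.vstack([cv2.imread(f"pics/{n}c.png")[:,:] for n in("top","side")]); cv2.imwrite("pics/c.png",cv2.resize(a,(350,600)))
E
```

```text
top [329.71794872 205.94871795] 39.0 [328.57142857 249.77142857] 35.0 [[231, 182], [341, 184], [339, 273], [229, 270]] ring 303 319 218 234 49
side [302.71052632 267.05263158] 38.0 [252.625 270.725] 40.0 [[312, 208], [332, 277], [226, 285], [224, 213]] ring 262 287 210 236 153
[0.54984811 0.03974015 1.55040884] [ 0.3 -0.3  0.4 -0.2 -1.1  0.9 -1.  -0.6  0.4  1.6  1.  -0.4 -0.1 -0.1
 -0.3 -0.  -0.4  1.   0.8  0.9 -0.   0.9  0.8  0.5]
ring [[ 0.54758526 -0.07123678  0.111     ]] [array([[274.67342316, 222.96656307]]), array([[310.88269352, 225.5715167 ]])]
tip [[ 0.54654557 -0.12222618  0.047     ]] [array([[277.1229566 , 256.57332999]]), array([[328.07359325, 227.06998126]])]
pin [[ 0.54719792 -0.09023283  0.        ]] [array([[276.07380139, 263.98773836]]), array([[315.28687478, 227.36352607]])]
```

View pics/sidec.png

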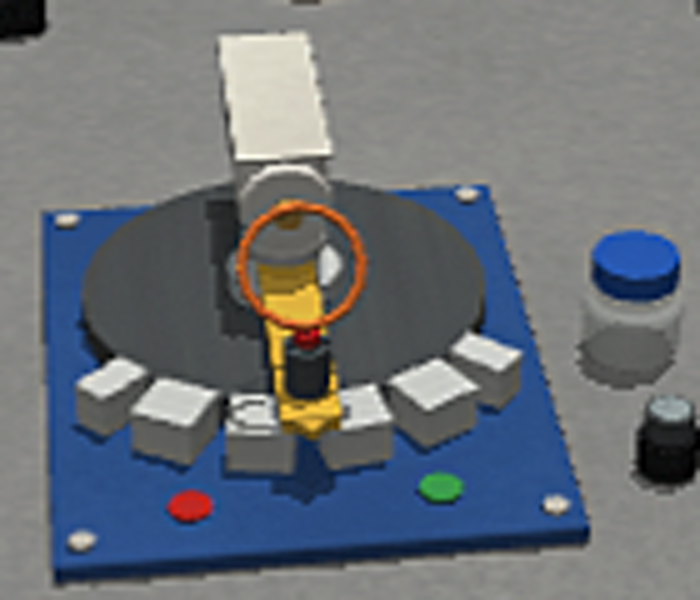

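```bash
cat >> h.py <<'E'
p=np.load("p.npy") if __import__("os").path.exists("p.npy") else None
def target(phi,slope,flip=0,roll=0):
    a=p[2]+phi; u=np.array([np.cos(a),np.sin(a),0]); y=u*np.cos(slope)-np.array([0,0,np.sin(slope)])
    x=np.cross(u,[0,0,1.]); x=x if not flip else -x
    R=np.c_[x,y,np.cross(x,y)]
    return Ro.from_matrix(R)*Ro.from_rotvec([0,roll,0])
def ring(phi,lift=0): return world(p,np.array(armpt(.111,phi,.111+lift)))[0]
E
python3 - <<'E'
from h import *
s=env.sense(); R0=Ro.from_rotvec(s["tool_rot"]); print(np.round(R0.as_matrix(),3)); print([a for a in dir(env) if a[0]!="_"])
for sl in (30,40):
  for roll in (0,np.pi/2,np.pi,-np.pi/2):
    T=target(0,np.radians(sl),0,roll); print(sl,round(roll,2),np.round((T*R0.inv()).as_rotvec(degrees=True)),np.round((T.as_matrix()),2).tolist())
print(ring(0), ring(.35), target(0,np.radians(40)).as_matrix()[:,1])
E
```

```text
[[ 0.221 -0.    -0.975]
 [ 0.975 -0.001  0.221]
 [-0.001 -1.     0.   ]]
['IKError', 'close_job', 'grip_depth', 'sense']
30 0 [ 51.  40. -71.] [[1.0, 0.02, 0.01], [-0.02, 0.87, 0.5], [-0.0, -0.5, 0.87]]
30 1.57 [  10.   85. -147.] [[-0.01, 0.02, 1.0], [-0.5, 0.87, -0.02], [-0.87, -0.5, 0.0]]
30 3.14 [ 42. -53.  91.] [[-1.0, 0.02, -0.01], [0.02, 0.87, -0.5], [-0.0, -0.5, -0.87]]
30 -1.57 [60. -7. 11.] [[0.01, 0.02, -1.0], [0.5, 0.87, 0.02], [0.87, -0.5, 0.0]]
40 0 [ 42.  33. -73.] [[1.0, 0.02, 0.01], [-0.02, 0.77, 0.64], [0.0, -0.64, 0.77]]
40 1.57 [   9.   71. -154.] [[-0.01, 0.02, 1.0], [-0.64, 0.77, -0.02], [-0.77, -0.64, -0.0]]
40 3.14 [ 35. -45.  94.] [[-1.0, 0.02, -0.01], [0.02, 0.77, -0.64], [-0.0, -0.64, -0.77]]
40 -1.57 [50. -6. 11.] [[0.01, 0.02, -1.0], [0.64, 0.77, 0.02], [0.77, -0.64, 0.0]]
[ 0.54758526 -0.07123678  0.111     ] [ 0.58577619 -0.06528448  0.111     ] [ 0.01561664  0.76588525 -0.64278761]
```

arm_command --steps '[{"dz": 50, "hand": -1}, {"dx": 30, "dy": -50, "dz": 20, "hand": -1}, {"dx": 30, "dy": -50, "hand": -1}, {"dx": 30, "dy": -50, "hand": -1}, {"dx": 30, "dy": -50, "hand": -1}, {"dx": 30, "dy": -50, "hand": -1}, {"dx": 30, "dy": -50, "hand": -1}, {"dx": 30, "dy": -50, "hand": -1}]'

```text
schema error: expected keys wx, wy, wz, dx, dy, dz, hand
```

arm_command --steps '[{"dx": 30, "dy": -50, "hand": -1}, {"dx": 30, "dy": -50, "hand": -1}, {"dx": 30, "dy": -50, "hand": -1}, {"dx": 30, "dy": -50, "hand": -1}, {"dx": 30, "dy": -50, "hand": -1}, {"dx": 30, "dy": -50, "hand": -1}, {"dx": 30, "dy": -50, "hand": -1}, {"hand": -1}]'

```text
schema error: expected keys wx, wy, wz, dx, dy, dz, hand
```

```bash
cat > d.py <<'E'
from h import *
import sys
phi,sl,fwd,lift=map(float,sys.argv[1:5])  # fwd mm beyond ring centre, lift mm
s=env.sense();T=target(phi,np.radians(sl),0,-np.pi/2)
goal=ring(phi)+T.as_matrix()[:,1]*fwd/1e3+np.array([0,0,lift/1e3])
print("t",s["time_s"],"pos",s["tool_pos"].round(4),"goal",goal.round(4),"d mm",((goal-s["tool_pos"])*1e3).round(1),"rot",(T*Ro.from_rotvec(s["tool_rot"]).inv()).as_rotvec(degrees=True).round(1))
print("q",s["q"].round(2),"F",s["force"].round(1),"w",round(s["gripper_width"],2))
E
python3 d.py 0 40 -120 0
```

```text
t 0.1 pos [0.1159 0.5117 0.2308] goal [ 0.5457 -0.1631  0.1881] d mm [ 429.8 -674.8  -42.6] rot [49.8 -6.1 10.8]
q [ 1.35  0.24 -0.01  1.32  0.    1.57] F [0.4 0.3 0.6] w 1.0
```

All keys are required in every row.

arm_command --steps '[{"wx": 0, "wy": 0, "wz": 0, "dx": 0, "dy": 0, "dz": 50, "hand": -1}, {"wx": 0, "wy": 0, "wz": 0, "dx": 30, "dy": -50, "dz": 20, "hand": -1}, {"wx": 0, "wy": 0, "wz": 0, "dx": 30, "dy": -50, "dz": 0, "hand": -1}, {"wx": 0, "wy": 0, "wz": 0, "dx": 30, "dy": -50, "dz": 0, "hand": -1}, {"wx": 0, "wy": 0, "wz": 0, "dx": 30, "dy": -50, "dz": 0, "hand": -1}, {"wx": 0, "wy": 0, "wz": 0, "dx": 30, "dy": -50, "dz": 0, "hand": -1}, {"wx": 0, "wy": 0, "wz": 0, "dx": 30, "dy": -50, "dz": 0, "hand": -1}, {"wx": 0, "wy": 0, "wz": 0, "dx": 30, "dy": -50, "dz": 0, "hand": -1}]'

```text
time_s: 1.1
tool_pos: [0.3281, 0.153, 0.2995]
tool_rot: [-1.308, -1.048, 1.053]
force: [1.5, 1.0, -0.1]
gripper_width: -0.004
```

arm_command --steps '[{"wx": 0, "wy": 0, "wz": 0, "dx": 30, "dy": -50, "dz": 0, "hand": -1}, {"wx": 0, "wy": 0, "wz": 0, "dx": 30, "dy": -50, "dz": 0, "hand": -1}, {"wx": 0, "wy": 0, "wz": 0, "dx": 30, "dy": -50, "dz": 0, "hand": -1}, {"wx": 0, "wy": 0, "wz": 0, "dx": 30, "dy": -50, "dz": 0, "hand": -1}, {"wx": 0, "wy": 0, "wz": 0, "dx": 30, "dy": -50, "dz": 0, "hand": -1}, {"wx": 0, "wy": 0, "wz": 0, "dx": 30, "dy": -50, "dz": 0, "hand": -1}, {"wx": 0, "wy": 0, "wz": 0, "dx": 30, "dy": -50, "dz": 0, "hand": -1}, {"wx": 0, "wy": 0, "wz": 0, "dx": 0, "dy": 0, "dz": 0, "hand": -1}]'

```text
time_s: 2.1
tool_pos: [0.543, -0.2142, 0.2964]
tool_rot: [-1.307, -1.044, 1.049]
force: [-0.2, 0.6, 0.2]
gripper_width: 0.003
```

```bash
python3 d.py 0 40 -120 0
```

```text
t 2.1 pos [ 0.543  -0.2142  0.2964] goal [ 0.5457 -0.1631  0.1881] d mm [   2.7   51.  -108.2] rot [49.9 -6.  10.7]
q [-0.37  0.33  0.28  1.52 -0.   -0.15] F [-0.2  0.6  0.2] w 0.0
```

arm_command --steps '[{"wx": 8.5, "wy": -1, "wz": 1.8, "dx": 0, "dy": 0, "dz": 0, "hand": -1}, {"wx": 8.5, "wy": -1, "wz": 1.8, "dx": 0, "dy": 0, "dz": 0, "hand": -1}, {"wx": 8.5, "wy": -1, "wz": 1.8, "dx": 0, "dy": 0, "dz": 0, "hand": -1}, {"wx": 8.5, "wy": -1, "wz": 1.8, "dx": 0, "dy": 0, "dz": 0, "hand": -1}, {"wx": 8.5, "wy": -1, "wz": 1.8, "dx": 0, "dy": 0, "dz": 0, "hand": -1}, {"wx": 7.5, "wy": -1, "wz": 1.8, "dx": 0, "dy": 0, "dz": 0, "hand": -1}, {"wx": 0, "wy": 0, "wz": 0, "dx": 0, "dy": 0, "dz": 0, "hand": -1}]'

```text
time_s: 2.98
tool_pos: [0.5429, -0.2102, 0.2972]
tool_rot: [-0.533, -1.506, 0.511]
force: [0.2, -0.9, 0.2]
gripper_width: 0.005
```

```bash
python3 d.py 0 40 -120 0
```

```text
t 2.975 pos [ 0.5429 -0.2102  0.2972] goal [ 0.5457 -0.1631  0.1881] d mm [   2.8   47.1 -109. ] rot [-1.8  0.2 -0.4]
q [-0.7   0.76  0.65  2.14  0.66 -0.92] F [ 0.2 -0.9  0.2] w 0.0
```

arm_command --steps '[{"wx": 0, "wy": 0, "wz": 0, "dx": 1, "dy": 10, "dz": -30, "hand": -1}, {"wx": 0, "wy": 0, "wz": 0, "dx": 1, "dy": 12, "dz": -28, "hand": -1}, {"wx": 0, "wy": 0, "wz": 0, "dx": 1, "dy": 12, "dz": -28, "hand": -1}, {"wx": 0, "wy": 0, "wz": 0, "dx": 0, "dy": 12, "dz": -22, "hand": -1}, {"wx": 0, "wy": 0, "wz": 0, "dx": 0, "dy": 0, "dz": 0, "hand": -1}]'

```text
time_s: 3.6
tool_pos: [0.5465, -0.1596, 0.1917]
tool_rot: [-0.55, -1.506, 0.528]
force: [-0.5, -0.2, 0.8]
gripper_width: -0.003
```

```bash
python3 d.py 0 40 -120 0; python3 - <<'E'
from h import *
f=optics.grab_frame("side"); cv2.imwrite("pics/s1.png",cv2.resize(f[130:300,190:400,::-1],None,fx=3.5,fy=3.5,interpolation=2))
E
```

```text
t 3.6 pos [ 0.5465 -0.1596  0.1917] goal [ 0.5457 -0.1631  0.1881] d mm [-0.7 -3.5 -3.5] rot [-0.5  0.5 -0.5]
q [-0.63  0.71  0.33  1.79  0.68 -0.85] F [-0.5 -0.2  0.8] w -0.0
```

View pics/s1.png

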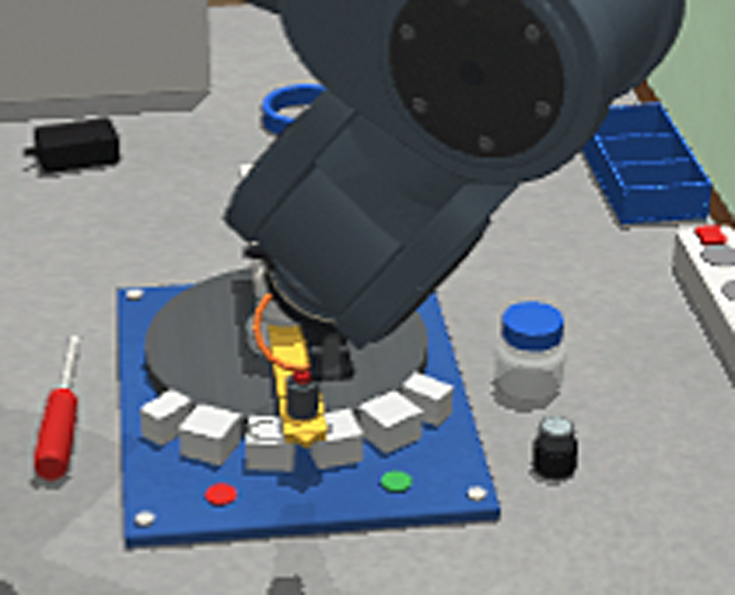

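The side view shows the shut finger at about crop (335,360), in front of and to the right of the ring, whose left rim is at (262,330). I'll check this against the projected TCP.

```bash
python3 - <<'E'
from h import *
s=env.sense(); R=Ro.from_rotvec(s["tool_rot"]).as_matrix()
for k in (0,.03,.06): 
    c=proj("side",s["tool_pos"]-k*R[:,1])[0]; print(k,c,(c-[190,130])*3.5, proj("top",s["tool_pos"]-k*R[:,1])[0])
f=optics.grab_frame("top"); cv2.imwrite("pics/t1.png",cv2.resize(f[150:300,220:420,::-1],None,fx=4,fy=4,interpolation=2))
E
```

```text
0 [278.49915088 213.8826329 ] [309.74702807 293.58921517] [349.00655863 224.8522847 ]
0.03 [279.51060476 212.0849186 ] [313.28711667 287.29721509] [359.5968922  224.79732056]
0.06 [280.5753823  210.19245689] [317.01383803 280.6735991 ] [370.50387039 224.73998386]
```

View pics/t1.png

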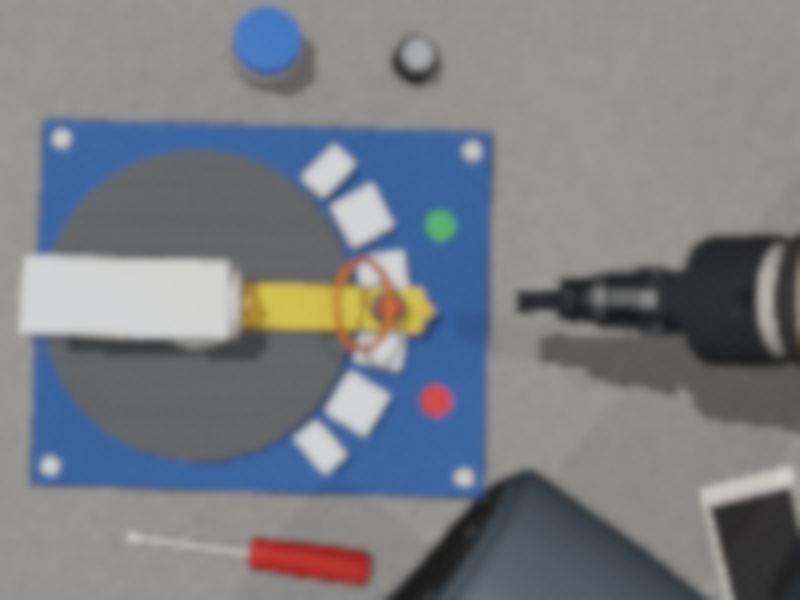

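The finger tip is at crop (517,300), matching the projected TCP (516,299), and it is in line with the ring at about (363,305). I'll advance to just short of the ring.

arm_command --steps '[{"wx": 0, "wy": 0, "wz": 0, "dx": 0, "dy": 15, "dz": -14, "hand": -1}, {"wx": 0, "wy": 0, "wz": 0, "dx": 0, "dy": 15, "dz": -14, "hand": -1}, {"wx": 0, "wy": 0, "wz": 0, "dx": 0, "dy": 15, "dz": -14, "hand": -1}, {"wx": 0, "wy": 0, "wz": 0, "dx": 0, "dy": 15, "dz": -14, "hand": -1}, {"wx": 0, "wy": 0, "wz": 0, "dx": 0, "dy": 13, "dz": -12, "hand": -1}, {"wx": 0, "wy": 0, "wz": 0, "dx": 0, "dy": 0, "dz": 0, "hand": -1}]'

```text
time_s: 4.45
tool_pos: [0.5508, -0.0905, 0.1319]
tool_rot: [-0.57, -1.515, 0.533]
force: [-0.8, -0.9, -0.6]
gripper_width: 0.001
```

```bash
python3 d.py 0 40 -20 0;python3 d.py 0 40 22 0
```

```text
t 4.45 pos [ 0.5508 -0.0905  0.1319] goal [ 0.5473 -0.0866  0.1239] d mm [-3.5  3.9 -8. ] rot [ 0.3  1.3 -0.2]
q [-0.54  0.67  0.09  1.52  0.73 -0.74] F [-0.8 -0.9 -0.6] w 0.0
t 4.45 pos [ 0.5508 -0.0905  0.1319] goal [ 0.5479 -0.0544  0.0969] d mm [ -2.8  36.1 -35. ] rot [ 0.3  1.3 -0.2]
q [-0.54  0.67  0.09  1.52  0.73 -0.74] F [-0.8 -0.9 -0.6] w 0.0
```

arm_command --steps '[{"wx": 0, "wy": 1, "wz": 0, "dx": -4, "dy": 4, "dz": -9, "hand": -1}, {"wx": 0, "wy": 0, "wz": 0, "dx": 0, "dy": 0, "dz": 0, "hand": -1}, {"wx": 0, "wy": 0, "wz": 0, "dx": -1, "dy": 9, "dz": -8, "hand": -1}, {"wx": 0, "wy": 0, "wz": 0, "dx": -1, "dy": 9, "dz": -8, "hand": -1}, {"wx": 0, "wy": 0, "wz": 0, "dx": 0, "dy": 0, "dz": 0, "hand": -1}]'

```text
time_s: 5.08
tool_pos: [0.5454, -0.0692, 0.107]
tool_rot: [-0.567, -1.499, 0.537]
force: [-0.4, -0.3, -0.3]
gripper_width: -0.001
```

```bash
python3 d.py 0 40 22 0
```

```text
t 5.075 pos [ 0.5454 -0.0692  0.107 ] goal [ 0.5479 -0.0544  0.0969] d mm [  2.6  14.8 -10.1] rot [ 0.4  0.4 -0.1]
q [-0.51  0.67  0.02  1.43  0.74 -0.69] F [-0.4 -0.3 -0.3] w -0.0
```

arm_command --steps '[{"wx": 0, "wy": 0, "wz": 0, "dx": 2, "dy": 9, "dz": -6, "hand": -1}, {"wx": 0, "wy": 0, "wz": 0, "dx": 1, "dy": 9, "dz": -6, "hand": -1}, {"wx": 0, "wy": 0, "wz": 0, "dx": 0, "dy": 0, "dz": 0, "hand": -1}]'

```text
time_s: 5.45
tool_pos: [0.5485, -0.0496, 0.0942]
tool_rot: [-0.567, -1.499, 0.537]
force: [0.1, -1.0, 0.8]
gripper_width: -0.005
```

```bash
python3 d.py 0 40 25 0;  python3 - <<'E'
from h import *
f=optics.grab_frame("top"); a=cv2.resize(f[180:275,250:350,::-1],None,fx=4,fy=4,interpolation=2)
f=optics.grab_frame("side"); b=cv2.resize(f[180:275,225:325,::-1],None,fx=4,fy=4,interpolation=2); cv2.imwrite("pics/s2.png",np.hstack([a,b]))
E
```

```text
t 5.45 pos [ 0.5485 -0.0496  0.0942] goal [ 0.548  -0.0521  0.0949] d mm [-0.6 -2.5  0.8] rot [ 0.4  0.4 -0.1]
q [-0.48  0.66 -0.02  1.37  0.75 -0.66] F [ 0.1 -1.   0.8] w -0.01
```

View pics/s2.png

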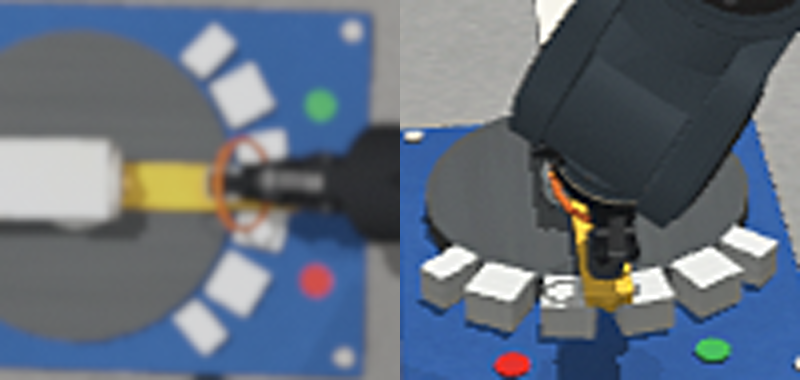

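The top half shows the tip at (225,180) past the ring's plane, so the finger is threaded. I'll go slightly deeper, then lift slowly.

arm_command --steps '[{"wx": 0, "wy": 0, "wz": 0, "dx": -1, "dy": 3, "dz": -4, "hand": -1}, {"wx": 0, "wy": 0, "wz": 0, "dx": 0, "dy": 0, "dz": 5, "hand": -1}, {"wx": 0, "wy": 0, "wz": 0, "dx": 0, "dy": 0, "dz": 4, "hand": -1}, {"wx": 0, "wy": 0, "wz": 0, "dx": 0, "dy": 0, "dz": 3, "hand": -1}, {"wx": 0, "wy": 0, "wz": 0, "dx": 0, "dy": 0, "dz": 0, "hand": -1}]'

```text
time_s: 6.18
tool_pos: [0.5481, -0.0479, 0.1037]
tool_rot: [-0.569, -1.5, 0.536]
force: [-1.2, -0.0, 0.2]
gripper_width: 0.003
```

```bash
python3 d.py 0 40 29 0
```

```text
t 6.175 pos [ 0.5481 -0.0479  0.1037] goal [ 0.548  -0.049   0.0924] d mm [ -0.1  -1.1 -11.4] rot [ 0.5  0.5 -0.1]
q [-0.48  0.65 -0.01  1.38  0.75 -0.65] F [-1.2 -0.   0.2] w 0.0
```

arm_command --steps '[{"wx": 0, "wy": 0, "wz": 0, "dx": 0, "dy": 0, "dz": 3, "hand": -1}, {"wx": 0, "wy": 0, "wz": 0, "dx": 0, "dy": 0, "dz": 3, "hand": -1}, {"wx": 0, "wy": 0, "wz": 0, "dx": 0, "dy": 0, "dz": 0, "hand": -1}]'

```text
time_s: 6.55
tool_pos: [0.5479, -0.0483, 0.1094]
tool_rot: [-0.569, -1.5, 0.537]
force: [0.1, -0.6, -3.3]
gripper_width: 0.0
```

arm_command --steps '[{"wx": 0, "wy": 0, "wz": 0, "dx": 0, "dy": 0, "dz": 3, "hand": -1}, {"wx": 0, "wy": 0, "wz": 0, "dx": 0, "dy": 0, "dz": 3, "hand": -1}, {"wx": 0, "wy": 0, "wz": 0, "dx": 0, "dy": 0, "dz": 0, "hand": -1}]'

```text
time_s: 6.92
tool_pos: [0.5478, -0.0484, 0.1152]
tool_rot: [-0.569, -1.499, 0.538]
force: [0.6, -0.5, -5.2]
gripper_width: -0.0
```

```bash
python3 d.py 0 40 29 0
```

```text
t 6.925 pos [ 0.5478 -0.0484  0.1152] goal [ 0.548  -0.049   0.0924] d mm [  0.2  -0.6 -22.8] rot [ 0.6  0.4 -0.1]
q [-0.48  0.64 -0.    1.41  0.75 -0.65] F [ 0.6 -0.5 -5.2] w -0.0
```

arm_command --steps '[{"wx": 0, "wy": 0, "wz": 0, "dx": 0, "dy": 0, "dz": 3, "hand": -1}, {"wx": 0, "wy": 0, "wz": 0, "dx": 0, "dy": 0, "dz": 3, "hand": -1}, {"wx": 0, "wy": 0, "wz": 0, "dx": 0, "dy": 0, "dz": 3, "hand": -1}, {"wx": 0, "wy": 0, "wz": 0, "dx": 0, "dy": 0, "dz": 3, "hand": -1}, {"wx": 0, "wy": 0, "wz": 0, "dx": 0, "dy": 0, "dz": 0, "hand": -1}]'

```text
time_s: 7.55
tool_pos: [0.5478, -0.0486, 0.1278]
tool_rot: [-0.57, -1.499, 0.539]
force: [0.7, 0.2, -5.6]
gripper_width: -0.001
```

```bash
python3 d.py 0 40 29 34; python3 - <<'E'
from h import *
for n in("top","side"): 
    f=optics.grab_frame(n); O=blob(f,5,18,(250,180,340,245),150); ys,xs=np.nonzero(O); print(n,xs.min(),xs.max(),ys.min(),ys.max(),len(xs))
    L=[np.array([world(p,np.array([[-.111-.0295*np.cos(t)*np.sin(np.radians(-40))*-1*-1*-1, .0295*np.sin(t), .111+l+.0295*np.cos(t)*np.cos(np.radians(40))]]))[0] for t in np.linspace(0,6.28,60)]) for l in(0,.014,.02,.025)]
    for P in L: q=proj(n,P); print(q.min(0).round(1),q.max(0).round(1))
    cv2.imwrite(f"pics/{n}3.png",cv2.resize(f[180:275,250:350,::-1] if n=="top" else f[180:275,225:325,::-1],None,fx=4,fy=4,interpolation=2))
cv2.imwrite("pics/s3.png",np.hstack([cv2.imread("pics/top3.png"),cv2.imread("pics/side3.png")]))
E
```

```text
t 7.55 pos [ 0.5478 -0.0486  0.1278] goal [ 0.548  -0.049   0.1264] d mm [ 0.3 -0.5 -1.4] rot [ 0.6  0.4 -0.1]
q [-0.48  0.63  0.01  1.43  0.75 -0.65] F [ 0.7  0.2 -5.6] w -0.0
top 304 317 222 235 27
[303.3 214.3] [318.8 236.8]
[303.5 214. ] [319.2 236.7]
[303.6 213.8] [319.4 236.7]
[303.7 213.7] [319.5 236.7]
side 262 287 212 228 56
[262.6 219.3] [286.7 226.5]
[262.4 214.3] [286.7 221.8]
[262.4 212.2] [286.7 219.7]
[262.3 210.4] [286.7 218. ]
```

View pics/s3.png

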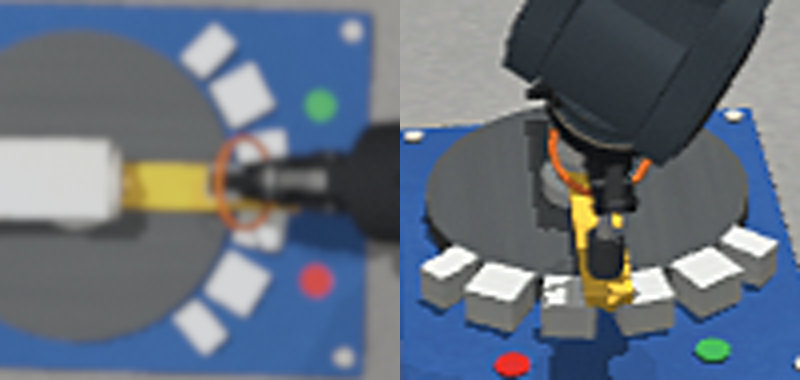

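The top half shows the ring raised on the finger, and the side half shows its bottom about 8 px higher, about 20 mm of lift. The wrist reads -5.6 N in z. Now I'll swing towards green: +wz, +x.

arm_command --steps '[{"wx": 0, "wy": 0, "wz": 2, "dx": 3, "dy": 0, "dz": 0, "hand": -1}, {"wx": 0, "wy": 0, "wz": 2, "dx": 3, "dy": 0.2, "dz": 0, "hand": -1}, {"wx": 0, "wy": 0, "wz": 2, "dx": 3, "dy": 0.3, "dz": 0, "hand": -1}, {"wx": 0, "wy": 0, "wz": 2, "dx": 3, "dy": 0.4, "dz": 0, "hand": -1}, {"wx": 0, "wy": 0, "wz": 0, "dx": 0, "dy": 0, "dz": 0, "hand": -1}]'

```text
time_s: 8.28
tool_pos: [0.559, -0.048, 0.1267]
tool_rot: [-0.462, -1.545, 0.652]
force: [-0.6, -2.3, -6.1]
gripper_width: -0.002
```

```bash
python3 d.py 0.14 40 29 34; python3 d.py 0.35 40 29 34
```

```text
t 8.275 pos [ 0.559  -0.048   0.1267] goal [ 0.5604 -0.0484  0.1264] d mm [ 1.4 -0.4 -0.3] rot [ 0.6  0.3 -0.4]
q [-0.44  0.71  0.16  1.58  0.7  -0.78] F [-0.6 -2.3 -6.1] w -0.0
t 8.275 pos [ 0.559  -0.048   0.1267] goal [ 0.5786 -0.0443  0.1264] d mm [19.5  3.7 -0.3] rot [ 0.5  0.4 11.6]
q [-0.44  0.71  0.16  1.58  0.7  -0.78] F [-0.6 -2.3 -6.1] w -0.0
```

Tracking well. I'll continue.

arm_command --steps '[{"wx": 0, "wy": 0, "wz": 2, "dx": 3.4, "dy": 0.4, "dz": 0.2, "hand": -1}, {"wx": 0, "wy": 0, "wz": 2, "dx": 3.4, "dy": 0.5, "dz": 0.2, "hand": -1}, {"wx": 0, "wy": 0, "wz": 2, "dx": 3.4, "dy": 0.6, "dz": 0.2, "hand": -1}, {"wx": 0, "wy": 0, "wz": 2, "dx": 3.4, "dy": 0.8, "dz": 0.2, "hand": -1}, {"wx": 0, "wy": 0, "wz": 2, "dx": 3.4, "dy": 0.8, "dz": 0, "hand": -1}, {"wx": 0, "wy": 0, "wz": 1.5, "dx": 2, "dy": 0.5, "dz": 0, "hand": -1}, {"wx": 0, "wy": 0, "wz": 0, "dx": 0, "dy": 0, "dz": 0, "hand": -1}]'

```text
time_s: 9.15
tool_pos: [0.5779, -0.0441, 0.1272]
tool_rot: [-0.305, -1.604, 0.808]
force: [-0.3, -1.8, -5.8]
gripper_width: 0.005
```

```bash
python3 d.py 0.35 40 29 34; cat > v.py <<'E'
from h import *
import sys
f=optics.grab_frame("top"); Y=blob(f,20,32,(270,185,345,245),140); ys,xs=np.nonzero(Y)
pts=np.c_[xs,ys].astype(float); 
for ph in(0,.3,.33,.35,.37,.4):
    print(ph,"bar",proj("top",world(p,np.array([armpt(r,ph,.052) for r in(.04,.08)])/np.array(1.))).round(1).tolist(),"tip",proj("top",world(p,np.array([armpt(.162,ph,.047)])))[0].round(1))
for x in (282,286,290,294): 
    k=pts[pts[:,0]==x]; print(x,k[:,1].min() if len(k) else None,k[:,1].max() if len(k) else None)
print("tipmost",pts[pts[:,0]>=xs.max()-1].mean(0))
a=cv2.resize(f[180:275,250:350,::-1],None,fx=4,fy=4,interpolation=2)
g=optics.grab_frame("side");b=cv2.resize(g[180:275,235:335,::-1],None,fx=4,fy=4,interpolation=2);cv2.imwrite(sys.argv[1],np.hstack([a,b]))
E
python3 v.py pics/s4.png
```

```text
t 9.15 pos [ 0.5779 -0.0441  0.1272] goal [ 0.5786 -0.0443  0.1264] d mm [ 0.7 -0.2 -0.8] rot [ 0.4  0.3 -0.1]
q [-0.38  0.83  0.38  1.78  0.61 -0.93] F [-0.3 -1.8 -5.8] w 0.0
0 bar [[283.7, 225.7], [298.3, 226.1]] tip [328.1 227.1]
0.3 bar [[283.1, 221.3], [297.2, 217.4]] tip [325.9 209.6]
0.33 bar [[283.0, 220.9], [297.0, 216.6]] tip [325.4 207.9]
0.35 bar [[282.9, 220.6], [296.8, 216.0]] tip [325.  206.8]
0.37 bar [[282.8, 220.4], [296.6, 215.5]] tip [324.6 205.7]
0.4 bar [[282.7, 220.0], [296.3, 214.7]] tip [324. 204.]
282 217.0 226.0
286 215.0 225.0
290 214.0 224.0
294 213.0 223.0
tipmost [312.25 215.  ]
```

View pics/s4.png

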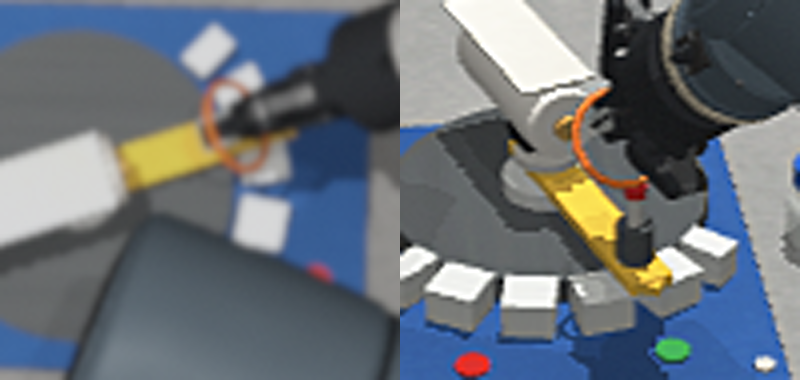

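```bash
python3 - <<'E'
from h import *
for ph in(.31,.33,.35,.37): print(ph,proj("side",world(p,np.array([armpt(.162,ph,.047)])))[0].round(1))
def bar(f):
    Y=blob(f,20,32,(280,185,303,245),140); ys,xs=np.nonzero(Y); k=np.array([[x,ys[xs==x].mean()] for x in range(285,297)]); return np.polyfit(k[:,0]-290,k[:,1],1)
def sid(f,x0):
    Y=blob(f,20,32,(x0,225,x0+60,262),140); ys,xs=np.nonzero(Y); j=ys>=ys.max()-3; return ys.max(),xs[ys==ys.max()].mean(),xs.max(),ys[xs==xs.max()].mean()
f0=cv2.imread("pics/top0.png")[:,:,::-1].copy(); g0=cv2.imread("pics/side0.png")[:,:,::-1].copy()
print("ref",bar(f0),sid(g0,250))
A=[bar(optics.grab_frame("top")) for _ in range(3)]; print("now",np.mean(A,0),sid(optics.grab_frame("side"),260))
for ph in(0,.31,.33,.35,.37):
    q=proj("top",world(p,np.array([armpt(r,ph,.052) for r in(.045,.08)]))); s=(q[1,1]-q[0,1])/(q[1,0]-q[0,0]); print(ph,s.round(3),(q[0,1]+s*(290-q[0,0])).round(2))
E
```

```text
0.31 [297.  253.2]
0.33 [298.2 252.9]
0.35 [299.3 252.5]
0.37 [300.5 252.2]
ref [5.59440559e-02 2.26305361e+02] (np.int64(257), np.float64(277.5), np.int64(282), np.float64(251.71428571428572))
now [ -0.34265734 219.004662  ] (np.int64(253), np.float64(296.6), np.int64(302), np.float64(249.0))
0 0.03 225.87
0.31 -0.287 219.22
0.33 -0.309 218.76
0.35 -0.331 218.3
0.37 -0.354 217.83
```

Estimates put phi at about 0.34, within tolerance. I'll nudge slightly and lower partway. At z≈0.115 there should still be spring load if the pin has entered the notch.

arm_command --steps '[{"wx": 0, "wy": 0, "wz": 0.3, "dx": 0.8, "dy": 0.2, "dz": -1, "hand": -1}, {"wx": 0, "wy": 0, "wz": 0, "dx": 0, "dy": 0, "dz": -3, "hand": -1}, {"wx": 0, "wy": 0, "wz": 0, "dx": 0, "dy": 0, "dz": -3, "hand": -1}, {"wx": 0, "wy": 0, "wz": 0, "dx": 0, "dy": 0, "dz": -3, "hand": -1}, {"wx": 0, "wy": 0, "wz": 0, "dx": 0, "dy": 0, "dz": -3, "hand": -1}, {"wx": 0, "wy": 0, "wz": 0, "dx": 0, "dy": 0, "dz": 0, "hand": -1}, {"wx": 0, "wy": 0, "wz": 0, "dx": 0, "dy": 0, "dz": 0, "hand": -1}]'

```text
time_s: 10.32
tool_pos: [0.5782, -0.0441, 0.1141]
tool_rot: [-0.302, -1.605, 0.811]
force: [0.2, -0.9, -4.2]
gripper_width: 0.0
```

```bash
python3 d.py 0.35 40 29 12; python3 v.py pics/s5.png | tail -5
```

```text
t 10.325 pos [ 0.5782 -0.0441  0.1141] goal [ 0.5786 -0.0443  0.1044] d mm [ 0.4 -0.1 -9.7] rot [ 0.4  0.3 -0.3]
q [-0.38  0.84  0.37  1.76  0.61 -0.93] F [ 0.2 -0.9 -4.2] w 0.0
282 216.0 225.0
286 215.0 225.0
290 214.0 224.0
294 213.0 223.0
tipmost [312.33333333 214.66666667]
```

There is still -4.2 N at a lift of about 8 mm, so the pin has entered the notch. I'll lower on to the ring's middle so the finger comes free.

arm_command --steps '[{"wx": 0, "wy": 0, "wz": 0, "dx": 0, "dy": 0, "dz": -3, "hand": -1}, {"wx": 0, "wy": 0, "wz": 0, "dx": 0, "dy": 0, "dz": -3, "hand": -1}, {"wx": 0, "wy": 0, "wz": 0, "dx": 0, "dy": 0, "dz": -3, "hand": -1}, {"wx": 0, "wy": 0, "wz": 0, "dx": 0, "dy": 0, "dz": -3, "hand": -1}, {"wx": 0, "wy": 0, "wz": 0, "dx": 0, "dy": 0, "dz": -4, "hand": -1}, {"wx": 0, "wy": 0, "wz": 0, "dx": 0, "dy": 0, "dz": -4, "hand": -1}, {"wx": 0, "wy": 0, "wz": 0, "dx": 0, "dy": 0, "dz": 0, "hand": -1}]'

```text
time_s: 11.3
tool_pos: [0.5782, -0.0435, 0.0941]
tool_rot: [-0.301, -1.606, 0.809]
force: [0.0, 0.1, 0.5]
gripper_width: 0.004
```

```bash
python3 d.py 0.35 40 29 0; python3 d.py 0.35 40 -60 0; python3 v.py pics/s6.png | tail -5
```

```text
t 11.3 pos [ 0.5782 -0.0435  0.0941] goal [ 0.5786 -0.0443  0.0924] d mm [ 0.3 -0.8 -1.7] rot [ 0.3  0.3 -0.3]
q [-0.38  0.85  0.35  1.73  0.61 -0.93] F [0.  0.1 0.5] w 0.0
t 11.3 pos [ 0.5782 -0.0435  0.0941] goal [ 0.6007 -0.1088  0.1496] d mm [ 22.4 -65.3  55.5] rot [ 0.3  0.3 -0.3]
q [-0.38  0.85  0.35  1.73  0.61 -0.93] F [0.  0.1 0.5] w 0.0
282 216.0 225.0
286 215.0 225.0
290 214.0 224.0
294 213.0 223.0
tipmost [312.66666667 214.66666667]
```

View pics/s6.png

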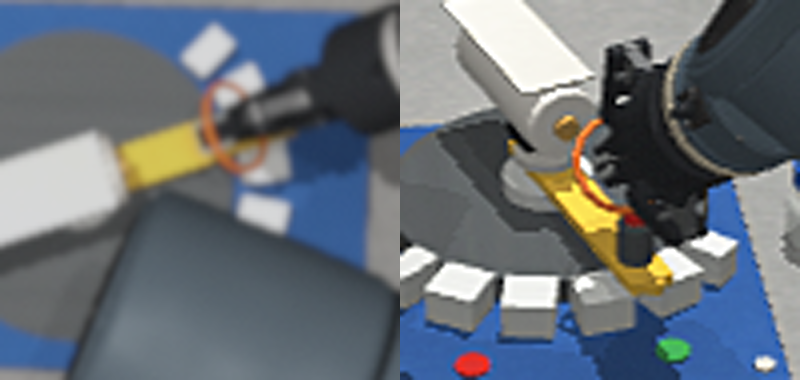

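Force is zero and the ring has sunk, with the red knob down on the barrel. I'll withdraw along the finger axis.

arm_command --steps '[{"wx": 0, "wy": 0, "wz": 0, "dx": 2.5, "dy": -7, "dz": 5.5, "hand": -1}, {"wx": 0, "wy": 0, "wz": 0, "dx": 2.5, "dy": -7, "dz": 6, "hand": -1}, {"wx": 0, "wy": 0, "wz": 0, "dx": 2.5, "dy": -7, "dz": 6, "hand": -1}, {"wx": 0, "wy": 0, "wz": 0, "dx": 0, "dy": 0, "dz": 0, "hand": -1}]'

```text
time_s: 11.9
tool_pos: [0.5868, -0.0666, 0.1138]
tool_rot: [-0.303, -1.607, 0.81]
force: [-0.4, -0.6, 0.6]
gripper_width: -0.004
```

```bash
python3 d.py 0.35 40 0 0; python3 d.py 0.35 40 -60 0
```

```text
t 11.9 pos [ 0.5868 -0.0666  0.1138] goal [ 0.5858 -0.0653  0.111 ] d mm [-1.   1.3 -2.8] rot [ 0.4  0.4 -0.3]
q [-0.41  0.87  0.44  1.81  0.6  -0.96] F [-0.4 -0.6  0.6] w -0.0
t 11.9 pos [ 0.5868 -0.0666  0.1138] goal [ 0.6007 -0.1088  0.1496] d mm [ 13.9 -42.2  35.7] rot [ 0.4  0.4 -0.3]
q [-0.41  0.87  0.44  1.81  0.6  -0.96] F [-0.4 -0.6  0.6] w -0.0
```

arm_command --steps '[{"wx": 0, "wy": 0, "wz": 0, "dx": 2.4, "dy": -8, "dz": 6, "hand": -1}, {"wx": 0, "wy": 0, "wz": 0, "dx": 2.5, "dy": -8, "dz": 7, "hand": -1}, {"wx": 0, "wy": 0, "wz": 0, "dx": 4, "dy": -13, "dz": 11, "hand": -1}, {"wx": 0, "wy": 0, "wz": 0, "dx": 6, "dy": -20, "dz": 17, "hand": -1}, {"wx": 0, "wy": 0, "wz": 0, "dx": 6, "dy": -30, "dz": 25, "hand": -1}, {"wx": 0, "wy": 0, "wz": 0, "dx": 0, "dy": -40, "dz": 25, "hand": -1}, {"wx": 0, "wy": 0, "wz": 0, "dx": 0, "dy": -40, "dz": 25, "hand": -1}, {"wx": 0, "wy": 0, "wz": 0, "dx": 0, "dy": 0, "dz": 0, "hand": -1}]'

```text
time_s: 12.9
tool_pos: [0.5904, -0.2163, 0.2157]
tool_rot: [-0.343, -1.621, 0.814]
force: [-1.2, 0.6, 0.4]
gripper_width: -0.001
```

```bash
python3 d.py 0.35 40 -100 0; python3 v.py pics/s7.png; python3 - <<'E'
from h import *
f=optics.grab_frame("side"); O=blob(f,5,18,(255,195,330,245),150); ys,xs=np.nonzero(O); print("ring side",xs.min(),xs.max(),ys.min(),ys.max())
def rg(ph,l):
    t=np.linspace(0,6.28,90); a=np.radians(40); u=.0295*np.cos(t)
    S=np.c_[-.111+u*np.sin(a),.0295*np.sin(t),.111+l+u*np.cos(a)]; c,s=np.cos(ph),np.sin(ph)
    S=np.c_[c*S[:,0]-s*S[:,1],s*S[:,0]+c*S[:,1],S[:,2]]; q=proj("side",world(p,S)); return q.min(0).round(1),q.max(0).round(1)
print("ref",rg(0,0),"obs 262-287,210-236")
for l in(0,.005,.014): print(l,rg(.35,l))
E
```

```text
t 12.9 pos [ 0.5904 -0.2163  0.2157] goal [ 0.6106 -0.1378  0.1753] d mm [ 20.2  78.6 -40.4] rot [1.6 2.  0.6]
q [-0.58  1.    0.99  2.27  0.49 -1.1 ] F [-1.2  0.6  0.4] w -0.0
0 bar [[283.7, 225.7], [298.3, 226.1]] tip [328.1 227.1]
0.3 bar [[283.1, 221.3], [297.2, 217.4]] tip [325.9 209.6]
0.33 bar [[283.0, 220.9], [297.0, 216.6]] tip [325.4 207.9]
0.35 bar [[282.9, 220.6], [296.8, 216.0]] tip [325.  206.8]
0.37 bar [[282.8, 220.4], [296.6, 215.5]] tip [324.6 205.7]
0.4 bar [[282.7, 220.0], [296.3, 214.7]] tip [324. 204.]
282 216.0 226.0
286 215.0 225.0
290 214.0 224.0
294 212.0 223.0
tipmost [322.3 209.7]
ring side 274 302 208 233
ref (array([262.6, 211. ]), array([286.7, 235. ])) obs 262-287,210-236
0 (array([278.5, 208.6]), array([301. , 232.4]))
0.005 (array([278.5, 206.9]), array([301.1, 230.7]))
0.014 (array([278.4, 203.8]), array([301.1, 227.6]))
```

View pics/s7.png

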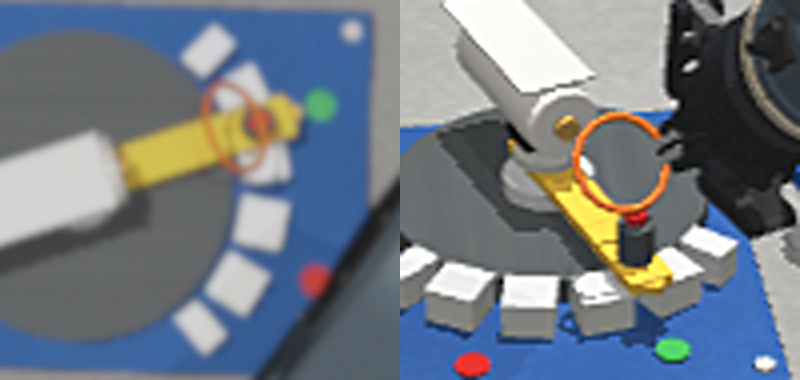

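The ring spans rows 208–233 in the side view, against 208.6–232.4 predicted for fully home. The pointer (top crop 298,110) faces the green tag (321,105). Joint 4 is near its limit, so I'll ease off and stay clear before handing in.

arm_command --steps '[{"wx": -8, "wy": 0, "wz": 0, "dx": 0, "dy": -10, "dz": 10, "hand": -1}, {"wx": -8, "wy": 0, "wz": 0, "dx": 0, "dy": -10, "dz": 10, "hand": -1}, {"wx": 0, "wy": 0, "wz": 0, "dx": 0, "dy": 0, "dz": 0, "hand": -1}, {"wx": 0, "wy": 0, "wz": 0, "dx": 0, "dy": 0, "dz": 0, "hand": -1}]'

```text
time_s: 13.55
tool_pos: [0.5913, -0.229, 0.2315]
tool_rot: [-0.526, -1.503, 1.046]
force: [-0.3, -0.8, 1.1]
gripper_width: -0.005
```

```bash
python3 d.py 0.35 40 -100 0; python3 - <<'E'
from h import *
s0=cv2.imread("pics/top0.png"); s1=optics.grab_frame("top"); cv2.imwrite("pics/topend.png",s1[:,:,::-1])
d=cv2.absdiff(s0,cv2.imread("pics/topend.png")).max(2)
for n,(x0,y0,x1,y1) in dict(jar=(276,150,300,174),lens=(315,156,332,172),driver=(248,280,316,298),tape=(105,185,142,220),adapter=(125,262,152,300),phone=(392,264,432,322),dome=(430,198,476,242)).items(): print(n,(d[y0:y1,x0:x1]>40).sum())
E
```

```text
t 13.55 pos [ 0.5913 -0.229   0.2315] goal [ 0.6106 -0.1378  0.1753] d mm [ 19.3  91.2 -56.3] rot [17.4  1.5 -0.1]
q [-0.52  0.86  0.91  2.11  0.32 -0.9 ] F [-0.3 -0.8  1.1] w -0.0
jar 0
lens 0
driver 418
tape 0
adapter 0
phone 1447
dome 1369
```

View pics/topend.png

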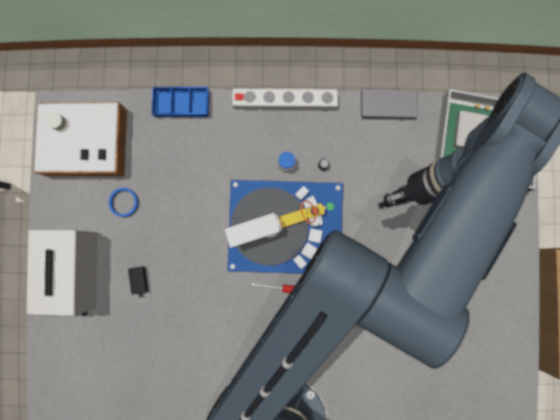

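The arm simply hides the screwdriver, phone and dome in the top view. I'll check them in the side view, then hand in.

```bash
python3 - <<'E'
from h import *
d=cv2.absdiff(cv2.imread("pics/side0.png")[:,:,::-1],optics.grab_frame("side")).max(2)
for n,(x0,y0,x1,y1) in dict(driver=(198,222,216,270),phone=(160,328,246,374),dome=(280,340,348,410)).items(): print(n,(d[y0:y1,x0:x1]>60).sum(),(y1-y0)*(x1-x0))
print(env.sense()["force"],env.close_job())
E
```

```text
driver 0 864
phone 1 3956
dome 0 4760
the job is handed in; nothing more can be done
[-0.34032948  0.18951543 -0.4624864 ] None
```

The swing arm is now in the green-tag notch with the pin home, and I handed the job in at about 13.6 s. I hooked the shut fingers under the pull ring, lifted the pin about 20 mm at about 6 N, swung the arm about 0.35 rad to green, lowered the pin into the notch and backed the finger out.

**Last checks:**
- **Pin:** the ring's height in the side view matches a fully home pin (rows 208–233, against 208.6–232.4 predicted). The ring's left edge was about 4 px off its predicted column, which I did not resolve.
- **Arm:** the pointer faces the green tag. My angle estimates while swinging varied between 0.34 and 0.38 rad, but the spring load held as the pin went down, so it entered the notch.
- **Loose things:** the jar, lens, tape roll and adapter are unchanged in the top view. The arm hid the screwdriver, phone and dome camera there, but they are unchanged in the side view.
- **Robot:** it was clear of everything, with the force reading within noise. Joint 4 read 2.27 rad, at its range limit, during the retreat, so I moved it back to 2.11 before handing in.

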